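Finger-press check of three sealed cans

ROBOT

A 6-joint arm with a two-finger parallel gripper is mounted at the origin on a cart in front of the work surface, level with it; the furniture and walls round the work are solid. World frame = base frame: x ahead of the robot, y to its left, z up, the work surface at z = 0. Lengths are in mm, angles in rad, forces in N, time in s.
With the tool pointing down it reaches from about 275 to 1000 mm from the base axis. Payload 8.4 kg.
Tool frame: the origin (TCP) lies at the centre of the arm's flange, where the gripper is bolted on; the fingertips stand 173 mm ahead of it and the grasp point (between the pads) lies 155 mm ahead of it; z points along the fingers, y is the direction in which the jaws open and shut (so a half turn about z gives the same grasp; the last joint's range is limited). The gripper opens to 85 mm and grips with 20 to 120 N. Pads are 22 mm wide; open, the fingers measure 114 mm over their backs; the gripper's body (76 mm by 85 mm) begins 54 mm behind the grasp point. The pads swing forward as they close: fully open they stand 13 mm farther back than shut.
Start: joints at [1.223, 0.353, 1.633, -0, 1.155, -0.002], TCP at [211.842, 588.007, 404.681] pointing down, gripper open.
Joint ranges: [-2.63, 2.63], [-0.92, 2.1], [0.06, 2.66], [-1.3, 4.44], [0, 2.69], [-3.02, 3.02]. Speed limits (rad/s): [2.22, 2.22, 2.79, 3.14, 3.14, 3.14].

INTERFACE

Orientations are given as [roll, pitch, yaw] about the fixed x, y, z axes, in that order (R = Rz(yaw) Ry(pitch) Rx(roll)).
In Python, from rig import sense, grab_frame, camera_model, sign_off gives the robot as it stands. The module is installed in compiled form; this text tells all that it offers.
- The arm moves only by the tool step_arm, never from a script. Its argument "commands" is a list of rows, each a list of 3 entries, a list of its own where there are three numbers: the shift along the tool's x, y, z in mm, then the turn about the tool's z in rad, then the opening, from 0 (shut) to 1 (fully open). A call has 1 to 20 rows; each row shifts and turns the pose as measured when the row begins, along the tool's axes as they then stand; what a row does not reach is not made up. A row lasts 1/8 s, in which the tool goes at most 62.5 mm and 10.7 degrees, less where a joint would pass 70% of its speed; a pose out of reach is approached as far as the arm can. A call with a gripper value outside its range is refused whole. The fingers move at their own pace and stop on an object; "force" is the grip in N (left out, the last holds). Time passes only in rows, so rows that do not move let the fingers close. It gives the time, the measured TCP pose, the force and the opening at its end, in the units of the state.
- sense(): the state, without advancing time (a new reading comes with each control period).
- grab_frame(name): name is "scene" or "top" or "wrist"; returns the picture (480x640x3 uint8, blue, green, red); there is no depth.
- camera_model(name): a dict with "fx", "fy", "cx", "cy" (pixels), "dist" ([k1, k2, p1, p2, k3] as OpenCV has them; the pictures are not rectified), "R" (3x3) and "t" (3): a world point X has camera coordinates R X + t. Camera axes: x right, y down, z forward; pixel columns grow to the right and rows downward; lengths in mm; the calibration is good to about 2 mm. A picture is of the moment at which its call begins: read the wrist's pose just before it. camera_model takes no time and is no camera call; for the wrist camera it gives the pose at the moment of the call.
- sign_off(): hands the job in, once; it reports no verdict.
The state is a dict: "clock": time; "qpos": joint angles; "qvel": joint speeds; "joint_efforts": joint torques, N m; "eef_pos": TCP position; "tcp_rot": TCP orientation; "contact_force": force on the tool from outside, world axes, zero at the start; "wrist_torque": the same for the moment, N m; "opening": opening from 0.0 (shut) to 1.0 (fully open).
Only numpy, scipy, OpenCV 4.12 (cv2) and the standard library are available. Lean on these libraries where they do the work, as an engineer would, in place of code of your own. Each camera call takes 0.05 s, during which the arm holds its last target. There are 200 camera calls.

TASK

Do the finger-press check on the three sealed cans on the test stand: with the fingertips, press down lightly on each lid until its sprung seat just gives (a few millimetres), and let it come fully back up before going to the next. Start with the can beside the stand's bar handle, then the middle can, then the can at the other end. Never push a seat down to its stop, do not lift or unseat a can, and leave the open can, the stack of lids, the check weight and the date stamp where they stand.

Things in the scene. Friction and masses are not known exactly. Their poses are not given: they have to be found in the camera images.
- stand: Bolted-down press-test stand: aluminium base 284x92x12 mm with 3 sprung round seats in a row along x, 85 mm apart, a sealed can in each. An upright loop handle of 10 mm steel bar (74 mm wide, top 130 mm above the table, lower than the lids) stands at x = +0.140; the other end has none. Origin: on the table under the middle seat; x toward the handle, z up. Turned any way.
- can_1: Sealed tinplate can at the handle end of the stand (stand x = +0.085), 71 mm diameter, 107 mm tall, about 0.38 kg, loose in its seat. Origin: centre of its underside, z up; the lid is 107 mm above it (about 149 mm above the table) and solid.
- seat_1 (a joint): Travel of the sprung seat under can_1, in m: 0 = up at rest, grows straight down as the can is pressed, 0.015 = on its stop. With the can on it, it starts to give at about 2 to 3.5 N and needs about 0.4 N more per mm; it springs back when released.
- seat_1_floor (a point): Centre of the floor of seat 1, on which can_1 stands (42 mm above the table at rest). The seat is a steel dish 82 mm across with a rim 5 mm high round the can.
- can_2: Sealed tinplate can in the middle of the stand (stand x = 0), 71 mm diameter, 107 mm tall, about 0.38 kg, loose in its seat. Origin: centre of its underside, z up; the lid is 107 mm above it (about 149 mm above the table) and solid.
- seat_2 (a joint): Travel of the sprung seat under can_2, in m: 0 = up at rest, grows straight down as the can is pressed, 0.015 = on its stop. With the can on it, it starts to give at about 2 to 3.5 N and needs about 0.4 N more per mm; it springs back when released.
- seat_2_floor (a point): Centre of the floor of seat 2, on which can_2 stands (42 mm above the table at rest). The seat is a steel dish 82 mm across with a rim 5 mm high round the can.
- can_3: Sealed tinplate can at the end without a handle of the stand (stand x = -0.085), 71 mm diameter, 107 mm tall, about 0.38 kg, loose in its seat. Origin: centre of its underside, z up; the lid is 107 mm above it (about 149 mm above the table) and solid.
- seat_3 (a joint): Travel of the sprung seat under can_3, in m: 0 = up at rest, grows straight down as the can is pressed, 0.015 = on its stop. With the can on it, it starts to give at about 2 to 3.5 N and needs about 0.4 N more per mm; it springs back when released.
- seat_3_floor (a point): Centre of the floor of seat 3, on which can_3 stands (42 mm above the table at rest). The seat is a steel dish 82 mm across with a rim 5 mm high round the can.
- open_can: Bystander: empty tinplate can without a lid, 71 mm diameter, 106 mm tall, standing on the table. Origin: centre of its underside.
- lid_sleeve: Bystander: round ribbed stack of can lids, 73 mm diameter, 86 mm tall, standing left of the stand on the neighbouring table, 5 mm higher. Origin: centre of its underside.
- check_weight: Bystander: steel check weight with a knob, 38 mm diameter, 61 mm tall. Origin: centre of its underside.
- stamp: Bystander: date stamp with a wooden knob, 47x53 mm foot, 86 mm tall. Origin: centre of its underside.

How it is judged (in metres and radians):
On the way, in this order (a step that is already met when the one before it is completed fails the run):
1. the can beside the handle is pressed down by the fingers by more than 1.5 mm, while the other two seats are up (value of joint seat_1 above 0.0015 m and contact force between the fingers and can_1 above 0.5 N and value of joint each of seat_2, seat_3 below 0.001 m), for 0.05 s.
2. the middle can is pressed down by the fingers by more than 1.5 mm, while the other two seats are up (value of joint seat_2 above 0.0015 m and contact force between the fingers and can_2 above 0.5 N and value of joint each of seat_1, seat_3 below 0.001 m), for 0.05 s.
3. the can at the far end from the handle is pressed down by the fingers by more than 1.5 mm, while the other two seats are up (value of joint seat_3 above 0.0015 m and contact force between the fingers and can_3 above 0.5 N and value of joint each of seat_1, seat_2 below 0.001 m), for 0.05 s.
At the end, for the whole second after the job is handed in: All three seats are back up (within 1 mm), and the three cans stand at rest and upright (within 0.05 rad) in their seats (within 12 mm of the seat centres) (value of joint each of seat_1, seat_2, seat_3 below 0.001 m and horizontal distance between can_1 and seat_1_floor below 0.012 m and horizontal distance between can_2 and seat_2_floor below 0.012 m and horizontal distance between can_3 and seat_3_floor below 0.012 m and angle between each of can_1, can_2, can_3's own z axis and vertical below 0.05 rad and linear speed of each of can_1, can_2, can_3 below 0.02 m/s); the robot touches nothing.
It fails at once if a seat is pushed down to its stop (more than 13.5 of its 15 mm) (value of joint any of seat_1, seat_2, seat_3 above 0.0135 m).
It fails at once if a sealed can is lifted more than 6 mm off its seat, shifted more than 12 mm off its centre, or tipped ((z of can_1 in the frame of seat_1_floor above 0.006 m or horizontal distance between can_1 and seat_1_floor above 0.012 m or angle between can_1's own z axis and vertical above 0.15 rad) or (z of can_2 in the frame of seat_2_floor above 0.006 m or horizontal distance between can_2 and seat_2_floor above 0.012 m or angle between can_2's own z axis and vertical above 0.15 rad) or (z of can_3 in the frame of seat_3_floor above 0.006 m or horizontal distance between can_3 and seat_3_floor above 0.012 m or angle between can_3's own z axis and vertical above 0.15 rad)).
It fails at once if a bystander (open can, lid stack, check weight, date stamp) is moved more than 15 mm (distance of any of open_can, lid_sleeve, check_weight, stamp from where it was at the start of the episode above 0.015 m).
It also fails if it takes over 48 s, if anything falls off the work surface, if the arm or the gripper's body presses on something with over 40 N, if the wrist force passes 120 N, or if a joint passes its speed limit or range.

## Working session

There is one attempt and no reset: what is moved stays moved. The work goes in short steps, Python scripts to look and compute and a tool call to move; the robot and the scene stay as the last step left them, time stands still between calls to the robot, and variables do not carry over. Pictures are saved under pics/ and viewed, about 8 in all and at most 12, crops included, and the job is handed in when it is done.

Besides the shell and the picture viewer there is one more tool, called after "Emit:" in YAML: its name, and indented under it one key for each argument. step_arm: Moves the arm, as the interface text tells. Its arguments: {"type":"object","properties":{"commands":{"type":"array","items":{"type":"array"}},"force":{"type":"number"}},"required":["commands"]}

```bash
mkdir -p pics; python3 - <<'E'
from rig import *
import cv2
for n in ("scene","top"):
    f=grab_frame(n); cv2.imwrite(f"pics/{n}0.png",f)
    m=camera_model(n); print(n,m)
print(sense())
E
```

```text
scene {'fx': 529.7602889446749, 'fy': 529.7602889446749, 'cx': 316.22436060182093, 'cy': 238.97871405652126, 'dist': array([-0.03718356,  0.        ,  0.        ,  0.        ,  0.        ]), 'R': array([[ 0.71048807, -0.70370617, -0.00208105],
       [-0.51866133, -0.52165663, -0.67739558],
       [ 0.47560186,  0.48236084, -0.73561599]]), 't': array([-294.15254171,  355.19593713,  859.1767093 ])}
top {'fx': 448.67220109358175, 'fy': 448.67220109358175, 'cx': 317.3122175042878, 'cy': 240.2308571429048, 'dist': array([0.00104786, 0.        , 0.        , 0.        , 0.        ]), 'R': array([[ 0.02890844, -0.99957672,  0.00326721],
       [-0.99694229, -0.02906933, -0.07253308],
       [ 0.07259736, -0.0011604 , -0.99736066]]), 't': array([ 57.03256639, 497.62689334, 913.87393295])}
{'clock': 0.1, 'qpos': array([ 1.22259208e+00,  3.53602343e-01,  1.63408385e+00, -3.14865324e-06,
        1.15519491e+00, -2.39343767e-03]), 'qvel': array([ 1.09727422e-04, -2.01399995e-03, -2.68603312e-03, -2.52701280e-04,
       -3.47817850e-05,  1.28846200e-03]), 'joint_efforts': array([-5.30449015e-04, -6.06358552e+01, -3.42822039e+01, -3.58239902e-05,
        3.93324124e-03, -2.34503335e-05]), 'eef_pos': array([211.77191695, 587.79675966, 404.01165324]), 'tcp_rot': array([-3.14030420e+00, -2.04847098e-07,  2.79578312e+00]), 'contact_force': array([0.48811592, 0.35393526, 0.40835096]), 'wrist_torque': array([-0.02319131, -0.04960281, -0.02113672]), 'opening': 1.0024289898639804}
```

View pics/top0.png

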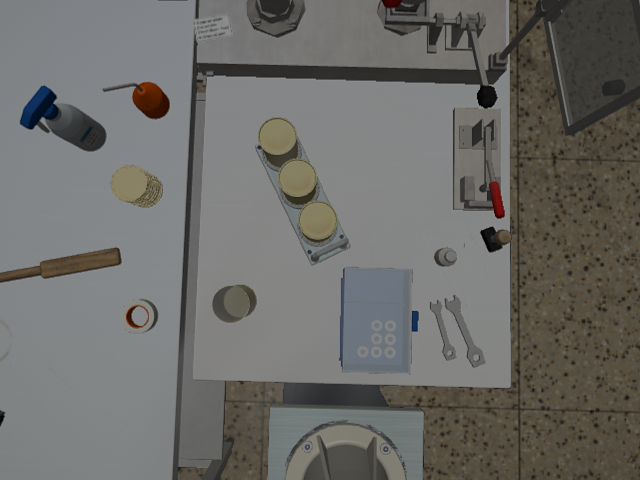

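View pics/scene0.png

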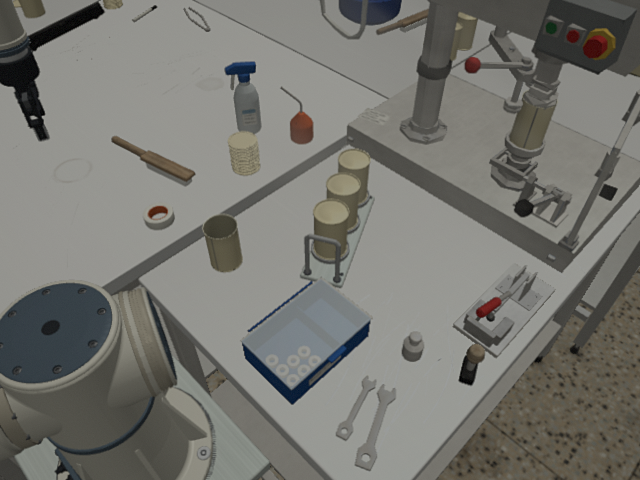

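The top view shows the lids at about (318,220), (297,179) and (277,136). The handle is at about (328,249), so can_1 is the one nearest the robot. The scene view agrees, with the handle at about (323,255).

```bash
cat > h.py <<'E'
from rig import *
import cv2, numpy as np
def ray(n,uv,z):
    m=camera_model(n); K=np.array([[m['fx'],0,m['cx']],[0,m['fy'],m['cy']],[0,0,1]])
    p=cv2.undistortPoints(np.array(uv,float).reshape(-1,1,2),K,np.array(m['dist'])).reshape(-1,2)
    R=np.array(m['R']); c=-R.T@np.array(m['t']); d=np.c_[p,np.ones(len(p))]@R
    return c+d*((z-c[2])/d[:,2])[:,None]
def totool(target):
    s=sense(); y=s['tcp_rot'][2]; e=np.array(target[:2])-s['eef_pos'][:2]
    return e@[np.cos(y),np.sin(y)], e@[np.sin(y),-np.cos(y)]
E
python3 - <<'E'
from h import *
f=cv2.imread("pics/top0.png"); hsv=cv2.cvtColor(f,cv2.COLOR_BGR2HSV)
for g in [(277,136),(297,179),(318,220)]: print(hsv[g[1],g[0]], hsv[g[1]+24,g[0]+2])
for name,gs,zc in (("top",[(318,220),(297,179),(277,136)],1),):
  for g in gs:
    c0=hsv[g[1],g[0]].astype(int)
    m=((abs(hsv.astype(int)-c0)<[8,45,35]).all(2)*255).astype(np.uint8)
    roi=np.zeros_like(m); cv2.circle(roi,g,30,255,-1); m&=roi
    m=cv2.morphologyEx(m,cv2.MORPH_OPEN,np.ones((5,5)))
    k=max(cv2.findContours(m,0,1)[0],key=cv2.contourArea); el=cv2.fitEllipse(cv2.convexHull(k))
    gray=cv2.cvtColor(f,cv2.COLOR_BGR2GRAY); x0,y0=g[0]-35,g[1]-35
    hc=cv2.HoughCircles(cv2.resize(gray[y0:y0+70,x0:x0+70],None,fx=4,fy=4,interpolation=2),cv2.HOUGH_GRADIENT,1,400,param1=120,param2=15,minRadius=70,maxRadius=92)
    h=hc[0][0]/4+[x0,y0,0]
    print(np.round(el[0],1),np.round(el[1],1),"hough",h,ray("top",[el[0],h[:2]],149).round(1))
    cv2.ellipse(f,el,(0,0,255),1); cv2.circle(f,(int(h[0]),int(h[1])),int(h[2]),(255,0,0),1)
cv2.imwrite("pics/lids.png",cv2.resize(f[90:280,230:380],None,fx=3,fy=3))
s=cv2.imread("pics/scene0.png")[140:290,290:390]
cv2.imwrite("pics/sc.png",cv2.resize(s,None,fx=4,fy=4))
E
```

```text
[ 24  67 134] [23 54 61]
[ 24  69 133] [23 90 48]
[ 24  69 133] [105  19 110]
[317.3 220.1] [37.3 39.3] hough [317.625      221.375       18.29999924] [[522.3  72.7 149. ]
 [520.1  72.  149. ]]
[297.2 178.2] [35.9 38.8] hough [298.375 178.125  18.375] [[597.2 111.1 149. ]
 [597.4 109.  149. ]]
[277.3 136.5] [35.4 37.7] hough [277.375      136.375       18.72500038] [[672.7 149.6 149. ]
 [672.9 149.5 149. ]]
```

View pics/lids.png

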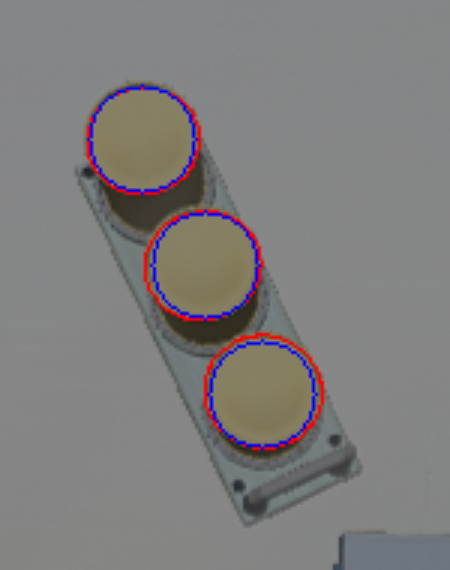

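View pics/sc.png

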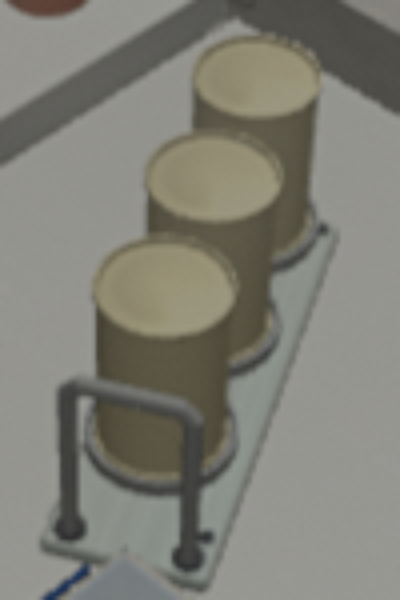

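Emit:
step_arm:
  commands:
    - [[-42,-34,0],0,0]
    - [[-42,-34,0],0,0]
    - [[-42,-34,0],0,0]
    - [[-42,-34,0],0,0]
    - [[-42,-34,0],0,0]
    - [[-42,-34,0],0,0]
    - [[-42,-34,0],0,0]
    - [[-42,-34,0],0,0]
    - [[-42,-34,0],0,0]
    - [[-42,-34,0],0,0]
    - [[-42,-34,0],0,0]
    - [[0,0,0],0,0]
  force: 20

```text
clock: 1.6
eef_pos: [528.0, 63.5, 401.9]
tcp_rot: [-3.139, -0.0, 2.798]
contact_force: [0.1, 0.9, 0.2]
opening: 0.001
```

```bash
python3 - <<'E'
from h import *
s=sense(); print(s['clock'],s['eef_pos'],s['tcp_rot'],s['contact_force'],s['opening'])
print(totool((522,72.5)))
print("scene",ray("scene",[(331.2,211.7),(343.2,184.5),(354.2,159.5)],149).round(1))
cv2.imwrite("pics/w1.png",grab_frame("wrist"))
E
```

```text
1.6 [528.04599543  63.50592427 401.90066841] [-3.13857238e+00 -3.32310312e-04  2.79841619e+00] [0.0509529  0.88169383 0.24722546] 0.0009718040160309441
(np.float64(8.719783940676807), np.float64(6.435279871048952))
scene [[523.6  68.7 149. ]
 [598.1 106.8 149. ]
 [673.9 145.7 149. ]]
```

View pics/w1.png

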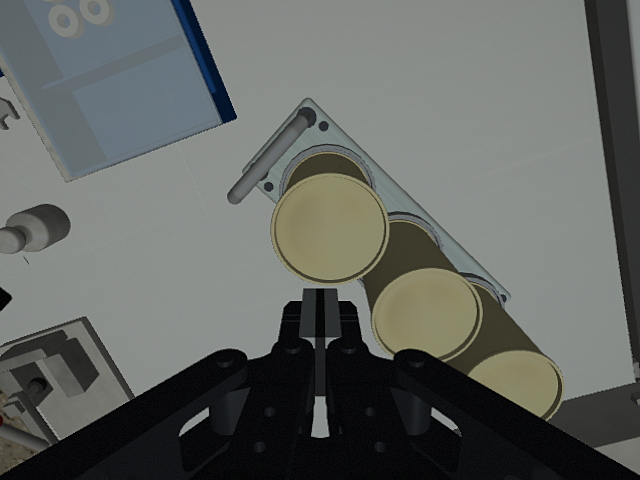

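The wrist view shows the closed tips at about (320,290) and the lids at about (330,228), (427,314) and (517,385). I'll cast rays from this view as a third estimate of the centres.

```bash
python3 - <<'E'
from h import *
f=cv2.imread("pics/w1.png"); hsv=cv2.cvtColor(f,cv2.COLOR_BGR2HSV)
m=cv2.inRange(hsv,(18,40,115),(32,130,255))
for k in cv2.findContours(m,0,1)[0]:
    if cv2.contourArea(k)>1500:
        el=cv2.fitEllipse(cv2.convexHull(k)); print(np.round(el[0],1),np.round(el[1],1),ray("wrist",[el[0]],149).round(1))
E
```

```text
[518.4 384.9] [69.6 96.8] [[667.3 156.2 149. ]]
[430.3 314.4] [ 92.3 122.2] [[595.9 114.2 149. ]]
[346.6 230.5] [111.6 160.9] [[525.   81.9 149. ]]
```

Emit:
step_arm:
  commands:
    - [[8,6,30],0,0]
    - [[0,0,30],0,0]
    - [[0,0,5],0,0]
    - [[0,0,0],0,0]

```text
clock: 2.15
eef_pos: [519.7, 76.1, 335.8]
tcp_rot: [-3.139, -0.003, 2.801]
contact_force: [-0.6, -0.2, 0.3]
opening: 0.0
```

```bash
python3 - <<'E'
from h import *
s=sense(); print(s['clock'],s['eef_pos'],s['contact_force']);print(totool((522.3,72)))
f=grab_frame("wrist"); cv2.imwrite("pics/w2.png",f)
E
```

```text
2.15 [519.74981116  76.08290105 335.83257128] [-0.5766805  -0.1808712   0.29190912]
(np.float64(-3.7667464927346535), np.float64(-2.9975264806296864))
```

View pics/w2.png

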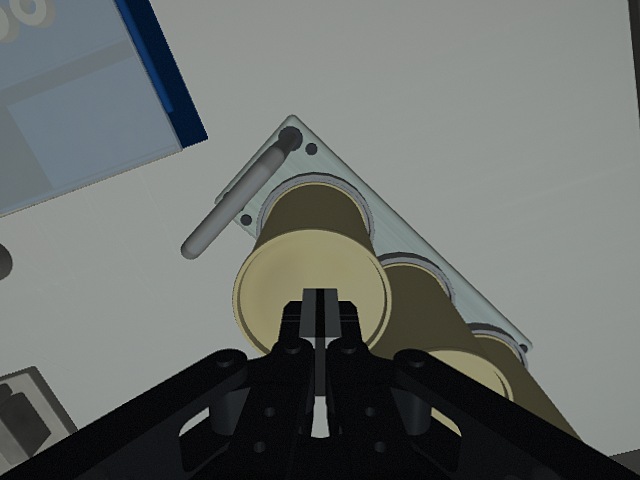

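The tips at (320,290) are over lid 1, whose centre is about (312,300). I'll make a small correction and come down slowly.

Emit:
step_arm:
  commands:
    - [[-4,-3,4],0,0]
    - [[0,0,3],0,0]
    - [[0,0,2],0,0]
    - [[0,0,0],0,0]

```text
clock: 2.7
eef_pos: [523.5, 71.8, 328.8]
tcp_rot: [-3.141, 0.001, 2.801]
contact_force: [-0.8, -0.6, -0.6]
opening: 0.001
```

Emit:
step_arm:
  commands:
    - [[0,0,2],0,0]
    - [[0,0,2],0,0]
    - [[0,0,0],0,0]

```text
clock: 3.08
eef_pos: [523.5, 71.7, 324.6]
tcp_rot: [-3.141, 0.001, 2.801]
contact_force: [-0.6, 0.6, 0.0]
opening: 0.0
```

Emit:
step_arm:
  commands:
    - [[0,0,2],0,0]
    - [[0,0,0],0,0]

```text
clock: 3.32
eef_pos: [523.7, 71.8, 322.7]
tcp_rot: [3.142, 0.002, 2.801]
contact_force: [-0.9, -0.3, 3.7]
opening: -0.005
```

Emit:
step_arm:
  commands:
    - [[0,0,2],0,0]
    - [[0,0,0],0,0]

```text
clock: 3.58
eef_pos: [523.7, 71.8, 320.9]
tcp_rot: [3.141, 0.002, 2.801]
contact_force: [-1.0, -0.8, 3.1]
opening: -0.003
```

Emit:
step_arm:
  commands:
    - [[0,0,2],0,0]
    - [[0,0,0],0,0]

```text
clock: 3.82
eef_pos: [523.7, 71.8, 319.0]
tcp_rot: [3.141, 0.002, 2.801]
contact_force: [-0.5, 0.8, 5.2]
opening: 0.003
```

Contact came at about TCP z 323.5, and the seat is now about 4.5 mm down. I'll go 1 mm more, release, then shift to can 2 at lift height.

Emit:
step_arm:
  commands:
    - [[0,0,1],0,0]
    - [[0,0,0],0,0]

```text
clock: 4.08
eef_pos: [523.7, 71.8, 318.0]
tcp_rot: [3.141, 0.002, 2.801]
contact_force: [-1.0, -0.4, 4.2]
opening: -0.001
```

Emit:
step_arm:
  commands:
    - [[0,0,-5],0,0]
    - [[0,0,-10],0,0]
    - [[0,0,-10],0,0]
    - [[0,0,0],0,0]
    - [[-20,20,0],0,0]
    - [[-20,20,0],0,0]
    - [[-14,16,0],0,0]
    - [[0,0,0],0,0]
    - [[0,0,0],0,0]

```text
clock: 5.2
eef_pos: [594.0, 107.0, 344.3]
tcp_rot: [-3.141, 0.001, 2.801]
contact_force: [-1.1, 0.0, -0.2]
opening: -0.003
```

```bash
python3 - <<'E'
from h import *
s=sense(); print(s['clock'],s['eef_pos'],s['contact_force']);print(totool((598.3,110.3)))
f=grab_frame("wrist"); cv2.imwrite("pics/w3.png",f)
E
```

```text
5.2 [593.98541638 107.01264892 344.31749937] [-1.13671899  0.03381438 -0.24555473]
(np.float64(-2.9680847964393804), np.float64(4.540130131330572))
```

View pics/w3.png

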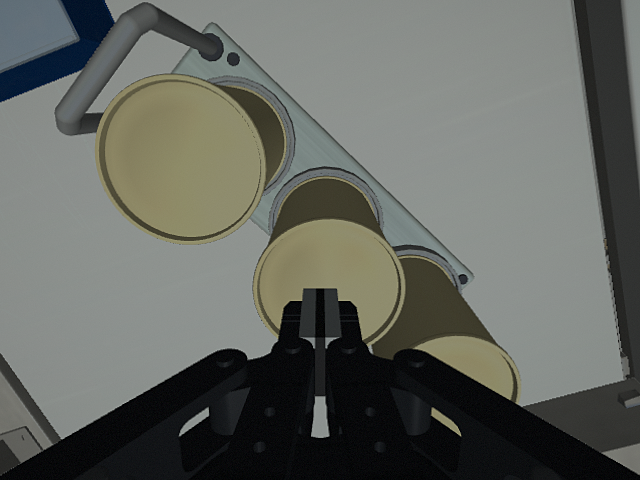

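Can 1 sits level and back up at (180,157). The tips at (320,290) are over lid 2, centred at about (328,288). I'll correct and press.

Emit:
step_arm:
  commands:
    - [[-3,4,8],0,0]
    - [[0,0,6],0,0]
    - [[0,0,3],0,0]
    - [[0,0,2],0,0]
    - [[0,0,0],0,0]

```text
clock: 5.88
eef_pos: [597.1, 109.1, 323.8]
tcp_rot: [-3.141, 0.0, 2.8]
contact_force: [0.4, -0.2, -0.4]
opening: -0.001
```

Emit:
step_arm:
  commands:
    - [[0,0,2],0,0]
    - [[0,0,0],0,0]

```text
clock: 6.12
eef_pos: [597.3, 109.1, 322.3]
tcp_rot: [-3.141, 0.001, 2.8]
contact_force: [-0.9, 0.7, 3.3]
opening: 0.005
```

Emit:
step_arm:
  commands:
    - [[0,0,2],0,0]
    - [[0,0,0],0,0]

```text
clock: 6.38
eef_pos: [597.3, 109.1, 320.7]
tcp_rot: [-3.141, 0.001, 2.8]
contact_force: [-1.1, -0.9, 3.0]
opening: 0.004
```

Emit:
step_arm:
  commands:
    - [[0,0,2],0,0]
    - [[0,0,1],0,0]
    - [[0,0,0],0,0]

```text
clock: 6.75
eef_pos: [597.3, 109.1, 317.8]
tcp_rot: [-3.141, 0.001, 2.8]
contact_force: [-1.4, -0.0, 4.4]
opening: 0.001
```

Emit:
step_arm:
  commands:
    - [[0,0,-5],0,0]
    - [[0,0,-10],0,0]
    - [[0,0,-10],0,0]
    - [[0,0,0],0,0]
    - [[-20,20,0],0,0]
    - [[-20,20,0],0,0]
    - [[-17,20,0],0,0]
    - [[0,0,0],0,0]
    - [[0,0,0],0,0]

```text
clock: 7.88
eef_pos: [672.2, 147.1, 344.1]
tcp_rot: [-3.141, 0.001, 2.8]
contact_force: [-0.3, -0.7, 0.7]
opening: -0.001
```

```bash
python3 - <<'E'
from h import *
s=sense(); print(s['clock'],s['eef_pos'],s['contact_force']);print(totool((673,148.5)))
f=grab_frame("wrist"); cv2.imwrite("pics/w4.png",f)
E
```

```text
7.875 [672.21372688 147.09699476 344.0596612 ] [-0.28798614 -0.68175357  0.65289916]
(np.float64(-0.27063808149158247), np.float64(1.5853719266653856))
```

View pics/w4.png

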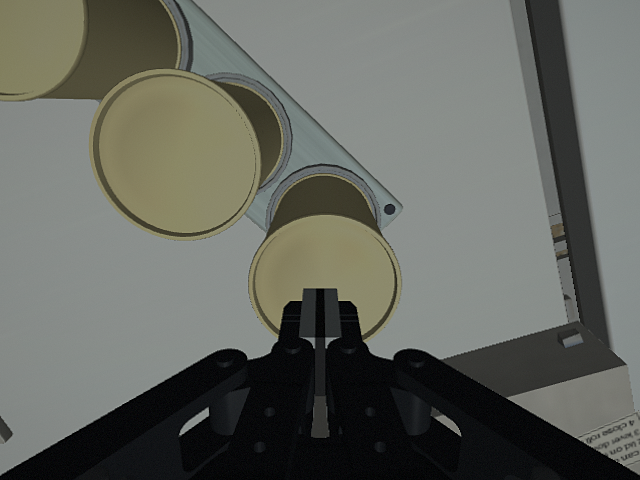

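Cans 1 and 2 stand level. The tips at (320,290) are over lid 3, centred at about (325,282), and the machine bed at the lower right stays clear.

Emit:
step_arm:
  commands:
    - [[0,1,8],0,0]
    - [[0,0,6],0,0]
    - [[0,0,3],0,0]
    - [[0,0,2],0,0]
    - [[0,0,0],0,0]

```text
clock: 8.55
eef_pos: [671.1, 147.1, 323.6]
tcp_rot: [-3.14, -0.0, 2.799]
contact_force: [-0.2, -0.2, -0.5]
opening: -0.001
```

Emit:
step_arm:
  commands:
    - [[0,0,2],0,0]
    - [[0,0,0],0,0]

```text
clock: 8.8
eef_pos: [671.4, 147.2, 322.4]
tcp_rot: [-3.141, 0.001, 2.799]
contact_force: [-1.3, -0.6, 2.9]
opening: 0.001
```

Emit:
step_arm:
  commands:
    - [[0,0,2],0,0]
    - [[0,0,0],0,0]

```text
clock: 9.05
eef_pos: [671.4, 147.2, 320.9]
tcp_rot: [-3.141, 0.001, 2.799]
contact_force: [-1.7, 0.4, 4.3]
opening: 0.0
```

Emit:
step_arm:
  commands:
    - [[0,0,1],0,0]
    - [[0,0,0],0,0]

```text
clock: 9.3
eef_pos: [671.4, 147.2, 320.1]
tcp_rot: [-3.141, 0.001, 2.799]
contact_force: [-1.1, -0.6, 4.4]
opening: 0.002
```

Emit:
step_arm:
  commands:
    - [[0,0,2],0,0]
    - [[0,0,0],0,0]

```text
clock: 9.55
eef_pos: [671.4, 147.2, 318.1]
tcp_rot: [-3.141, 0.001, 2.799]
contact_force: [-0.7, -0.3, 5.9]
opening: 0.004
```

Emit:
step_arm:
  commands:
    - [[0,0,-5],0,0]
    - [[0,0,-10],0,0]
    - [[0,0,-20],0,0]
    - [[0,0,-30],0,0]
    - [[0,0,-30],0,0]
    - [[0,0,0],0,0]
    - [[0,0,0],0,0]
    - [[0,0,0],0,0]

```text
clock: 10.55
eef_pos: [671.3, 147.3, 419.4]
tcp_rot: [3.141, 0.003, 2.799]
contact_force: [-0.1, 0.1, -0.4]
opening: -0.002
```

```bash
python3 - <<'E'
from h import *
f=grab_frame("scene"); a=cv2.imread("pics/scene0.png"); s=sense(); print(s['clock'],s['eef_pos'],s['contact_force'])
cv2.imwrite("pics/end.png",f)
d=cv2.absdiff(f,a).max(2)
print("stand diff>25:",[(d[200:290,295:375]>25).sum(),(d[325:390,395:490]>25).sum(),(d[210:275,200:245]>25).sum(),(d[130:175,228:262]>25).sum()])
E
```

```text
10.6 [671.22961049 147.30945096 419.12708681] [ 0.05089422 -0.48820381  0.90604517]
stand diff>25: [np.int64(0), np.int64(0), np.int64(0), np.int64(0)]
```

View pics/end.png

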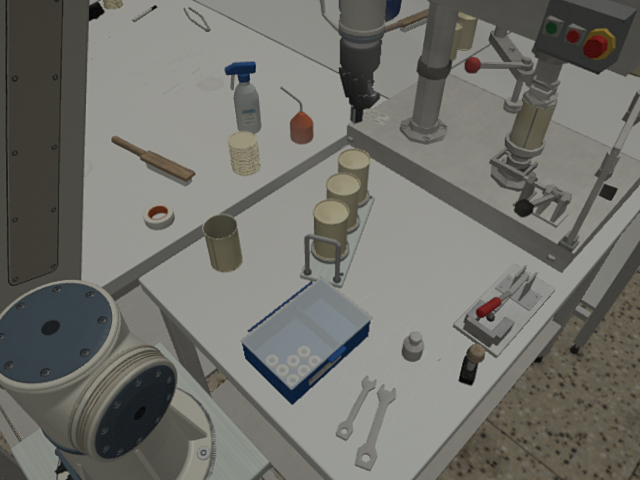

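The cans stand upright around (343,190), unchanged from the start, the bystanders have not moved, and the gripper hangs clear.

```bash
python3 -c "from rig import *; print(sign_off())"
```

```text
the job is handed in; nothing more can be done
None
```

I pressed the three cans in order with closed fingertips: the one by the handle, then the middle one, then the far end. Each seat went down about 5–6 mm by my estimate from TCP height, well short of the 13.5 mm limit. Peak readings were about 4.4–5.9 N, and I released each can fully before moving to the next. The job was handed in after about 10.6 s.

**Last checks:**
- In the final scene picture, the crops around the front of the stand (cans 1 and 2) and around all four bystanders showed no change from the start.
- I checked can 3 by eye only; it looked upright and in place.
- The gripper hung well clear of the cans, and the force reading was back to noise.

**Disagreements:**
- The top and scene cameras put the lid centres about 4 mm apart in y.
- An automatic fit on the first wrist picture was up to 10 mm off, on lid 1. I dropped that fit and checked the centring by eye in the wrist pictures.
- Seat travel was never measured directly.

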